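# Loop tool out of the pot and onto its rest

### The job

Draw the long-handled loop tool out of the stoneware pot it leans in and lay it level on the wooden rest, its handle in both notches and the tool's middle about midway between them; either end may point away from you. Lower it into the notches in the gripper before you let go, do not drop it, and leave the pot and all the other things standing where they are.

Things in the scene. Friction and masses are not known exactly. Their poses are not given: they have to be found in the camera images.
- loop_tool: Clay trimming tool, 300 mm long, 85 g: straight round light-wood handle, 16 mm thick, 225 mm long, then a 25 mm steel ferrule, then a flat steel wire loop 50 mm long, 52 mm wide. It starts loop up in the pot, leaning about 41 degrees from vertical, roughly away from the robot, foot in a bottom corner. Origin: centre of the foot end; z along the tool to the loop; y across the loop.
- tool_mid (a point): The middle of the loop tool: on its axis, 150 mm from the foot, near its centre of mass. It starts just above the pot's rim; bare handle stands out of the pot from about 120 to 225 mm from the foot.
- pot: Loose straight-sided stoneware pot, blue glaze, 100 mm outside diameter, 95 mm high, wall 5 mm, floor 8 mm thick, 0.9 kg, holding only the loop tool. Origin: centre of its underside; z up; the loop tool leans towards the pot's +x. It may stand on either side of the brush jar.
- rest: Fixed wooden rest: base 180 (x) by 70 (y) by 14 mm high; uprights 12 mm thick at x = -65 and +65 mm, each ending in an open V notch, sides 40 degrees from vertical, bottom 48 mm and top 79 mm above the table, 50 mm wide at the top. The tool lies along x, its handle's axis about 60 mm above the table. Origin: centre of the base's underside; x from notch to notch; z up.
- brush_jar: Bystander: loose stoneware jar, 100 mm in diameter, 80 mm high, same glaze as the pot, with four thin paint brushes in it reaching up to 195 mm. Origin: centre of its underside; z up.
- glaze_jar: Bystander: loose white lidded glaze jar, 64 mm in diameter, 85 mm high, beside the rest. Origin: centre of its underside.
- kiln_prop: Bystander: loose white ceramic post, 44 mm in diameter, 70 mm high, near the rest on the robot's side. Origin: centre of its underside.
Things that resemble listed ones, but are neither listed nor needed, are in the scene too. Of the things that look like the rest, take the one that is farthest to the robot's left at the start. Leave any red look-alike of the pot alone.

How it is judged:
By the outcome, as a careful person would: the job done as asked, in the order asked, and still so for the second after the job is handed in, with the robot touching nothing.
It also fails if it takes over 51 s, if anything falls off the work surface, if the arm or the gripper's body presses on something with over 40 N, if the wrist force passes 120 N, or if a joint passes its speed limit or range.

### The arm

A 6-joint arm with a two-finger parallel gripper is mounted at the origin on the work surface. World frame = base frame: x ahead of the robot, y to its left, z up, the work surface at z = 0. Lengths are in m, angles in rad, forces in N, time in s.
With the tool pointing down it reaches from about 0.25 to 0.775 m from the base axis. Payload 4 kg.
Tool frame: the origin (TCP) lies midway between the tips of the shut fingers; the grasp point (between the pads) lies 19 mm behind it; z points along the fingers, y is the line along which they close (so a half turn about z gives the same grasp; the last joint's range is limited). The gripper opens to 94 mm and grips with 3 to 60 N. Pads are 16 mm wide; open, the fingers measure 119 mm over their backs; the gripper's body (75 mm by 177 mm) begins 78 mm behind the grasp point.
Start: joints at [1.163, 0.087, 1.371, -0, 1.684, -0.103], TCP at [0.165, 0.525, 0.206] pointing down, gripper open.
Joint ranges: [-3.1, 3.1], [-0.76, 2.03], [0.27, 2.55], [-1.08, 4.22], [0.17, 2.65], [-2.57, 2.57]. Speed limits (rad/s): [2.79, 2.79, 3.14, 3.14, 3.14, 3.14].

### API

Orientations are given as [roll, pitch, yaw] about the fixed x, y, z axes, in that order (R = Rz(yaw) Ry(pitch) Rx(roll)).
In Python, from bench import robot gives the robot as it stands. The module is installed in compiled form; this text tells all that it offers.
- The arm moves only by the tool arm_command, never from a script. Its argument "targets" is a list of rows, each a list of 4 numbers: the shift along the world's x, y, z as a fraction of full scale, then the turn about the world's z as a fraction of full scale. A call has 1 to 8 rows; each row is the pose to reach, as a shift and turn from the pose commanded when the call began; what a row does not reach only later rows make up. Full scale, the value 1, is 0.5 m for a shift and 120 degrees for a turn. A row lasts 1/12 s, in which the tool goes at most 41.7 mm and 7.16 degrees, less where a joint would pass 70% of its speed; a pose out of reach is approached as far as the arm can. A call with a number of a shift or a turn outside -1 to 1 is refused whole. A call with a gripper value outside its range is refused whole. "claw" is the closure, from 0 (fully open) to 1 (shut), set as the call begins (left out, the last holds). The fingers move at their own pace and stop on an object; the grip force is fixed at half the most. Time passes only in rows, so rows that repeat a pose let the fingers close. It gives the time, the measured TCP pose, the force, the opening and the grip force at its end, in the units of the state.
- robot.get_obs(): the state, without advancing time (a new reading comes with each control period).
- robot.snapshot(name): name is "side" or "top"; returns the picture (384x512x3 uint8, red, green, blue); there is no depth.
- robot.camera_info(name): a dict with "vfov" (degrees; the focal length in pixels is half the picture's height over the tangent of half this angle, whatever the lens; pixels are square), "cx", "cy" (the principal point, pixels), "extrinsics" (4x4, takes a point from camera to world coordinates). Camera axes: x right, y up, looking along -z (the intrinsics and any distortion apply to the point x, -y, -z); pixel columns grow to the right and rows downward; lengths in m; the calibration is good to about 2 mm. A picture is of the moment at which its call begins. camera_info takes no time and is no camera call.
- robot.close_job(): hands the job in; it is judged then, once.
The state is a dict: "time": time; "joint_positions": joint angles; "qvel": joint speeds; "joint_torque": joint torques, N m; "tool_pos": TCP position; "ee_rot": TCP orientation; "wrist_force": force on the tool from outside, world axes, zero at the start; "wrist_torque": the same for the moment, N m; "width": finger opening in m; "finger_force": force on a finger pad.
Only numpy, scipy, OpenCV 4.12 (cv2) and the standard library are available. Lean on these libraries where they do the work, as an engineer would, in place of code of your own. Each camera call takes 0.05 s, during which the arm holds its last target. There are 200 camera calls.

## Working session

There is one attempt and no reset: what is moved stays moved. The work goes in short steps, Python scripts to look and compute and a tool call to move; the robot and the scene stay as the last step left them, time stands still between calls to the robot, and variables do not carry over. Pictures are saved under pics/ and viewed, at most 10 in all, crops included, and the job is handed in when it is done.

Besides the shell and the picture viewer there is one more tool, called after "Emit:" in YAML: its name, and indented under it one key for each argument. arm_command: Moves the arm, as the interface text tells. Shift numbers are shares of 0.5 m and turn numbers shares of 120 degrees, none past 1 either way. Its arguments: {"type":"object","properties":{"targets":{"type":"array"},"claw":{"type":"number"}},"required":["targets"]}

```bash
mkdir -p pics; cat > h.py <<'E'
import numpy as np,cv2
from bench import robot
def cam(n):
    i=robot.camera_info(n);f=192/np.tan(np.radians(i['vfov'])/2)
    return i,f,np.array(i['extrinsics'])
def ray(n,u,v):
    i,f,E=cam(n);d=E[:3,:3]@np.array([(u-i['cx'])/f,-(v-i['cy'])/f,-1]);return E[:3,3],d/np.linalg.norm(d)
def plane(n,u,v,z):
    o,d=ray(n,u,v);return o+d*(z-o[2])/d[2]
def proj(n,p):
    i,f,E=cam(n);q=E[:3,:3].T@(np.array(p)-E[:3,3]);return np.array([i['cx']+f*q[0]/-q[2],i['cy']-f*q[1]/-q[2]])
def tri(a,b):
    (o,d),(p,e)=ray('side',*a),ray('top',*b)
    s=np.linalg.lstsq(np.c_[d,-e],p-o,rcond=None)[0];x,y=o+s[0]*d,p+s[1]*e
    return (x+y)/2,np.linalg.norm(x-y)
def snap(n,name):
    im=robot.snapshot(n);cv2.imwrite(f'pics/{name}.png',im[:,:,::-1]);return im
E
python3 - <<'E'
from h import *
for n in('side','top'):
    snap(n,n+'0');print(n,robot.camera_info(n))
print(robot.get_obs())
E
```

```text
side {'vfov': 57.24361129820421, 'cx': 255.68838899123338, 'cy': 192.1067481661297, 'extrinsics': array([[ 0.99381269,  0.0769314 , -0.08011177,  0.38475664],
       [-0.11052586,  0.75624036, -0.64489112, -0.67046454],
       [ 0.01097138,  0.6497554 ,  0.76006417,  0.82076636],
       [ 0.        ,  0.        ,  0.        ,  1.        ]])}
top {'vfov': 42.60863077409235, 'cx': 254.20347508617002, 'cy': 185.50002826893527, 'extrinsics': array([[ 0.00447944,  0.98899839, -0.14785846,  0.25402552],
       [-0.99984627,  0.00693611,  0.01610361, -0.04173358],
       [ 0.016952  ,  0.1477636 ,  0.98887742,  1.44131097],
       [ 0.        ,  0.        ,  0.        ,  1.        ]])}
{'time': 0.1, 'joint_positions': array([ 1.16292303e+00,  8.78541658e-02,  1.37205804e+00, -4.98250368e-06,
        1.68359199e+00, -1.03120256e-01]), 'qvel': array([ 0.00111808, -0.00147561, -0.00394425,  0.00123901, -0.00056412,
        0.00317169]), 'joint_torque': array([ 2.82290341e-03, -3.41252482e+01, -3.03301084e+01,  7.20853033e-02,
        3.04521562e-02, -1.16344008e-04]), 'tool_pos': array([0.16485765, 0.52420995, 0.2044588 ]), 'ee_rot': array([-3.13969075e+00, -1.91844113e-04,  2.83683888e+00]), 'wrist_force': array([ 0.66008662, -0.67425666,  0.32227062]), 'wrist_torque': array([-0.02459111, -0.01040254, -0.02938485]), 'finger_force': 0.0, 'width': 0.09392150970702594}
```

View pics/side0.png

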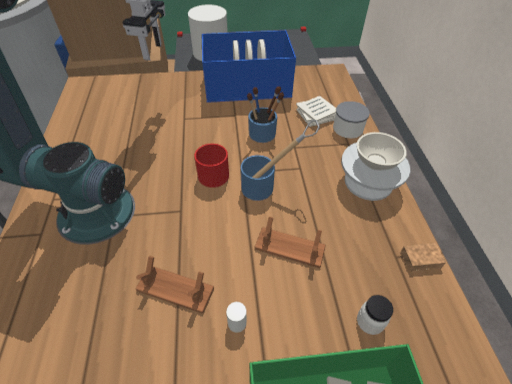

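View pics/top0.png

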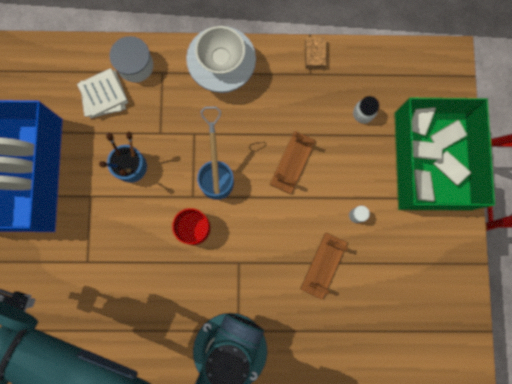

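Side view: blue pot with the tool at (257,178), handle running up to a loop near (313,128). The brush jar is at (263,125), the red pot at (212,165), and the rests at (290,247) and (175,290). Top view: pot at (215,180) with its handle running up to (210,115), brush jar at (127,163), red pot at (191,227), and rests at (294,162) and (325,265).

Candidates:
- **Pot:** blue at top (215,180) has the tool, so I choose it. The brush jar (127,163) and red pot (191,227) are ruled out.
- **Rest:** top (294,162) is farther left (+y) than (325,265), so I choose (294,162).

Next is a close crop to check this.

```bash
python3 - <<'E'
from h import *
a=cv2.imread('pics/side0.png')[110:270,230:334];b=cv2.imread('pics/top0.png')[95:210,180:325]
a=cv2.resize(a,None,fx=3.6,fy=3.6,interpolation=2);b=cv2.resize(b,None,fx=2.9,fy=2.9,interpolation=2)
c=np.zeros((576,800,3),np.uint8);c[:a.shape[0],:a.shape[1]]=a;c[:b.shape[0],376:376+b.shape[1]]=b[:,:424]
cv2.imwrite('pics/crop.png',c)
for uv in((294,162),(325,265)):print(plane('top',*uv,.014))
for uv in((290,247),(175,290)):print(plane('side',*uv,.014))
# profile of candidates: colours
im=cv2.imread('pics/top0.png');print(cv2.cvtColor(im,cv2.COLOR_BGR2HSV)[[140,150,160,175,165,200],[213,214,214,200,294,250]])
E
```

```text
[ 0.53852018 -0.18234691  0.014     ]
[ 0.23821241 -0.26918239  0.014     ]
[ 0.53950268 -0.1864965   0.014     ]
[ 0.24004767 -0.27722258  0.014     ]
[[ 19 120 136]
 [ 17 117 131]
 [ 19 117 137]
 [105 126  73]
 [ 13 172 138]
 [ 15 151 164]]
```

View pics/crop.png

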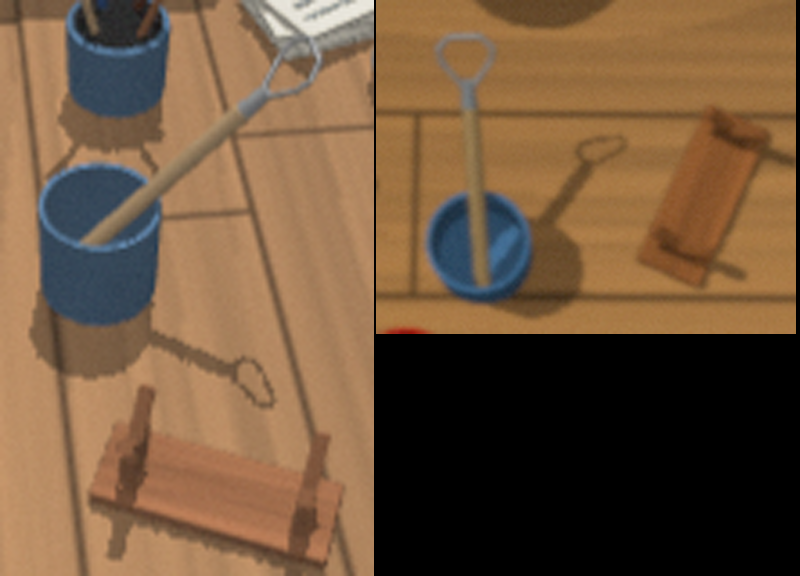

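The crop shows the chosen blue pot with the light handle leaning out and the loop on top. The handle/ferrule joint is near side (297.5,140.6) and top (212.4,132.2). The chosen rest has two uprights with notches. Next I fit axes and shapes.

```bash
python3 - <<'E'
from h import *
S=cv2.imread('pics/side0.png');T=cv2.imread('pics/top0.png')
hs,ht=[cv2.cvtColor(x,cv2.COLOR_BGR2HSV).astype(int) for x in(S,T)]
# handle axis: centre of handle from colour (light wood, lower sat) along cuts
def axis(h,p,q,w=6):
    p,q=np.array(p,float),np.array(q,float);d=(q-p)/np.linalg.norm(q-p);n=np.array([-d[1],d[0]]);pts=[]
    for s in np.linspace(0.05,.95,40):
        c=p+s*(q-p);t=np.arange(-w,w+.1,.25);X=c+t[:,None]*n
        v=h[X[:,1].round().astype(int),X[:,0].round().astype(int)]
        m=(v[:,0]>14)&(v[:,0]<28)&(v[:,1]<135)&(v[:,2]>90)
        if m.sum()>4:pts.append(c+t[m].mean()*n)
    l=cv2.fitLine(np.float32(pts),cv2.DIST_HUBER,0,.01,.01).ravel()
    r=(np.array(pts)-l[2:])@np.array([-l[1],l[0]])
    print('axis',len(pts),l,'rms',r.std());return l
ls=axis(hs,(256,176),(297,141));lt=axis(ht,(216.5,188),(212.5,133))
def pl(n,l):
    o,a=ray(n,*l[2:]);_,b=ray(n,*(l[2:]+20*l[:2]));k=np.cross(a,b);return o,k/np.linalg.norm(k)
o1,n1=pl('side',ls);o2,n2=pl('top',lt)
D=np.cross(n1,n2);D/=np.linalg.norm(D);D*=np.sign(D[2])
P=np.linalg.lstsq(np.array([n1,n2,D]),np.array([n1@o1,n2@o2,0]),rcond=None)[0]
def near(n,u):
    o,d=ray(n,*u);s=np.linalg.lstsq(np.c_[D,-d],o-P,rcond=None)[0];return P+s[0]*D
js,jt=near('side',(297.5,140.6)),near('top',(212.4,132.2))
J=(js+jt)/2;print('D',D,'lean',np.degrees(np.arccos(D[2])),'az',np.degrees(np.arctan2(D[1],D[0])))
print('joint225',js,jt,'foot',J-.225*D,'mid',J-.075*D,'160',J-.065*D)
def blob(h,seed,lo,hi):
    m=cv2.inRange(h.astype(np.uint8),lo,hi);k,l=cv2.connectedComponents(m);return (l==l[seed[1],seed[0]]).astype(np.uint8)
# pot rim in top
mb=cv2.inRange(ht.astype(np.uint8),(95,60,30),(125,255,255));mb[:, :190]=0;mb[:,245:]=0;mb[:150]=0;mb[215:]=0
c=max(cv2.findContours(mb,0,1)[0],key=cv2.contourArea);print('pot top ellipse',cv2.fitEllipse(cv2.convexHull(c)))
e=cv2.fitEllipse(cv2.convexHull(c));print('rim',plane('top',*e[0],.095))
# rests
for n,h,s in(('top',ht,(294,162)),('side',hs,(290,250))):
    print(n,'seed',h[s[1],s[0]]);m=blob(h,s,(7,140,60),(14,255,255));print(m.sum())
    c=max(cv2.findContours(m,0,1)[0],key=cv2.contourArea);r=cv2.minAreaRect(c);b=cv2.boxPoints(r);print(cv2.boundingRect(c),b.round(1).tolist())
    print(np.array([plane(n,*x,.014)for x in b]).round(3).tolist())
    cv2.imwrite(f'pics/m_{n}.png',m*255)
# kiln, glaze
for n,u in(('top',(361,214)),('top',(367,110))):print(plane(n,*u,.07))
E
```

```text
axis 40 [  0.7536313   -0.65729743 277.69165    157.21346   ] rms 0.48283704106013065
axis 40 [7.2550118e-02 9.9736476e-01 2.1392880e+02 1.6143471e+02] rms 0.3256119277247229
D [0.6597526  0.02072351 0.75119707] lean 41.305821128320964 az 1.7991275837753948
joint225 [0.58703984 0.05026768 0.17801563] [0.58465853 0.05019288 0.17530425] foot [0.43740485 0.04556749 0.0076406 ] mid [0.53636774 0.04867602 0.12032016] 160 [0.54296527 0.04888325 0.12783213]
pot top ellipse ((215.5788116455078, 179.4884490966797), (34.579139709472656, 38.1471061706543), 156.95303344726562)
rim [0.47139442 0.04328838 0.095     ]
top seed [ 13 170 132]
1412
(270, 131, 45, 63) [[268.3999938964844, 184.5], [293.5, 129.1999969482422], [316.3999938964844, 139.6999969482422], [291.29998779296875, 195.0]]
[[0.471, -0.107, 0.014], [0.638, -0.182, 0.014], [0.607, -0.25, 0.014], [0.44, -0.174, 0.014]]
side seed [ 12 139 165]
196553
(0, 0, 512, 384) [[-0.0, 0.0], [511.0, 0.0], [511.0, 383.0], [0.0, 383.0]]
[[-0.787, 1.551, 0.014], [2.097, 1.315, 0.014], [0.939, -0.558, 0.014], [-0.108, -0.444, 0.014]]
[ 0.3804006 -0.3637897  0.07     ]
[ 0.6822979  -0.38957972  0.07      ]
```

```bash
python3 - <<'E'
from h import *
a=cv2.imread('pics/side0.png')[210:270,250:330];b=cv2.imread('pics/top0.png')[122:202,262:322]
a=cv2.resize(a,None,fx=5,fy=5,interpolation=2);b=cv2.resize(b,None,fx=6,fy=6,interpolation=2)
c=np.zeros((480,780,3),np.uint8);c[:300,:400]=a;c[:480,410:770]=b
cv2.imwrite('pics/crop2.png',cv2.convertScaleAbs(c,alpha=1.4))
th=np.radians(-24.2);ex=np.array([np.cos(th),np.sin(th),0]);ey=np.array([-ex[1],ex[0],0]);C=np.array([.539,-.178,0])
for sx in(-65,65):
  for y,z in((25,79),(0,48),(-25,79)):
    p=C+sx/1e3*ex+y/1e3*ey+[0,0,z/1e3];s,t=proj('side',p),proj('top',p)
    print(sx,y,z,'crop side',((s-[250,210])*5).round(),'crop top',((t-[262,122])*6+[410,0]).round())
E
```

```text
-65 25 79 crop side [98. 33.] crop top [502. 314.]
-65 0 48 crop side [ 82. 104.] crop top [545. 346.]
-65 -25 79 crop side [ 70. 108.] crop top [599. 358.]
65 25 79 crop side [343.  97.] crop top [613.  68.]
65 0 48 crop side [324. 170.] crop top [654. 106.]
65 -25 79 crop side [323. 177.] crop top [710. 111.]
```

View pics/crop2.png

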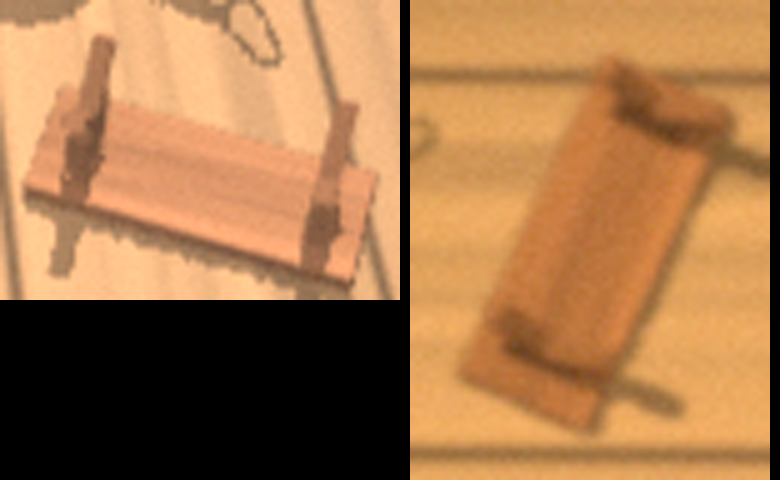

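The crop shows the far horn tips at side px (270.6,217.4) and (319.4,230.4), and top px (277.5,174.5) and (296.5,132.5). The base corners at top are (270.7,184.5), (292,194.2) and (295.3,131.5).

```bash
python3 - <<'E'
from h import *
a=tri((270.6,217.4),(277.5,174.5));b=tri((319.4,230.4),(296.5,132.5));print(a,b)
d=b[0]-a[0];th=np.arctan2(d[1],d[0]);print(np.linalg.norm(d),np.degrees(th))
q=lambda x,y:(250+x/5,210+y/5)
A,B,C=[plane('top',*u,.014) for u in((270.7,184.5),(292,194.2),(295.3,131.5))]
print('top base',A,B,C,'centre',(B+C)/2,np.linalg.norm(A-B),np.linalg.norm(A-C),np.degrees(np.arctan2(*(C-A)[1::-1])))
E1,E2,E3,E4=[plane('side',*q(*u),.014) for u in((27,186),(63,87),(376,174),(352,282))]
print('side base',(E1+E3)/2,(E2+E4)/2,np.degrees(np.arctan2(*(E4-E1)[1::-1])),np.linalg.norm(E4-E1),np.linalg.norm(E2-E1))
E
```

```text
(array([ 0.49127951, -0.12941689,  0.07582933]), np.float64(0.002567194990838433)) (array([ 0.61103542, -0.18382851,  0.07750332]), np.float64(0.0010593069202269965))
0.13154810086662228 -24.434881185381442
top base [ 0.47074557 -0.11337351  0.014     ] [ 0.44246166 -0.1757641   0.014     ] [ 0.63126683 -0.18692682  0.014     ] centre [ 0.53686425 -0.18134546  0.014     ] 0.06850230557032473 0.1765705732667518 -24.6179803210621
side base [ 0.54119888 -0.18354196  0.014     ] [ 0.54083677 -0.18384346  0.014     ] -24.91284518887424 0.17566836565960064 0.06703264114015732
```

Emit:
arm_command:
  targets:
    - [0, 0, 0.08, 0.04]
    - [0, 0, 0.16, 0.08]
    - [0, 0, 0.22, 0.12]
    - [0, 0, 0.24, 0.16]
    - [0.762, -0.952, 0.24, 0.16]
    - [0.762, -0.952, 0.24, 0.16]
    - [0.762, -0.952, 0.24, 0.16]
    - [0.762, -0.952, 0.24, 0.16]
  claw: 0

```text
time: 0.77
tool_pos: [0.2697, 0.3931, 0.3249]
ee_rot: [-3.141, -0.0, -3.11]
wrist_force: [-0.1, 0.1, -1.2]
width: 0.0941
finger_force: 0.0
```

Emit:
arm_command:
  targets:
    - [0.553, -0.688, 0, 0]
    - [0.553, -0.688, 0, 0]
    - [0.553, -0.688, 0, 0]
    - [0.553, -0.688, 0, 0]
    - [0.553, -0.688, 0, 0]
    - [0.553, -0.688, 0, 0]
    - [0.553, -0.688, 0, 0]
    - [0.553, -0.688, 0, 0]

```text
time: 1.43
tool_pos: [0.4787, 0.1328, 0.3251]
ee_rot: [3.141, -0.001, -3.112]
wrist_force: [1.0, 0.8, -0.7]
width: 0.0939
finger_force: 0.0
```

Emit:
arm_command:
  targets:
    - [0, 0, 0, 0]
    - [0, 0, 0, 0]

```text
time: 1.6
tool_pos: [0.4787, 0.1329, 0.3241]
ee_rot: [-3.141, -0.003, -3.116]
wrist_force: [0.0, 0.2, -0.3]
width: 0.0936
finger_force: 0.0
```

Emit:
arm_command:
  targets:
    - [0.135, -0.168, 0, 0]
    - [0.135, -0.168, 0, 0]
    - [0.135, -0.168, 0, 0]
    - [0.135, -0.168, 0, 0]
    - [0.135, -0.168, -0.06, 0]
    - [0.135, -0.168, -0.12, 0]
    - [0.135, -0.168, -0.18, 0]
    - [0.135, -0.168, -0.24, 0]

```text
time: 2.27
tool_pos: [0.5445, 0.053, 0.2047]
ee_rot: [3.141, 0.001, -3.109]
wrist_force: [-0.1, -0.2, 0.3]
width: 0.0941
finger_force: 0.0
```

```bash
python3 - <<'E'
from h import *
a=snap('side','s1');b=snap('top','t1')
p=robot.get_obs()['tool_pos'];print(p)
print(proj('side',p),proj('top',p))
c=np.hstack([cv2.resize(a[90:240,200:340],None,fx=2.8,fy=2.8),cv2.resize(b[80:230,150:290],None,fx=2.8,fy=2.8)])
cv2.imwrite('pics/c1.png',c[:,:,::-1])
E
```

```text
[0.54102728 0.05288632 0.19920806]
[281.03256752 134.71858664] [209.83504273 146.33469835]
```

View pics/c1.png

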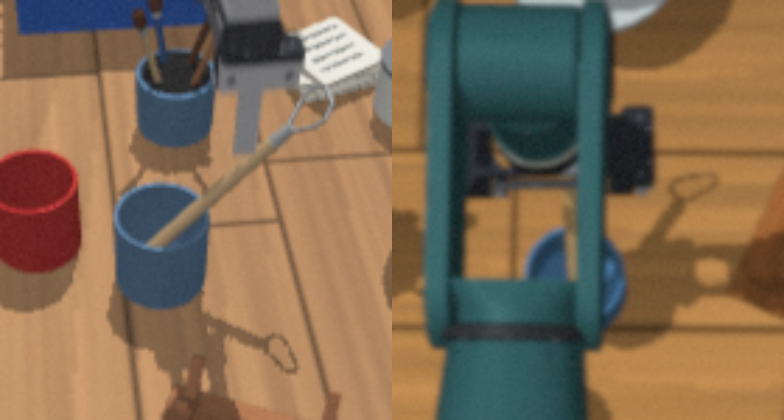

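The fingers straddle the handle. The near finger tip is at side px (288,144), and the loop is clear of the body. I'll go down and grip.

Emit:
arm_command:
  targets:
    - [0.006, -0.008, -0.04, 0]
    - [0.006, -0.008, -0.08, 0]
    - [0.006, -0.008, -0.12, 0]
    - [0.006, -0.008, -0.15, 0]
    - [0.006, -0.008, -0.17, 0]
    - [0.006, -0.008, -0.18, 0]
    - [0.006, -0.008, -0.18, 0]
    - [0.006, -0.008, -0.18, 0]

```text
time: 3.03
tool_pos: [0.5492, 0.0472, 0.117]
ee_rot: [3.141, 0.002, -3.111]
wrist_force: [0.4, -0.3, 0.5]
width: 0.0939
finger_force: 0.0
```

Emit:
arm_command:
  targets:
    - [0, 0, -0.005, 0]
    - [0, 0, -0.005, 0]
    - [0, 0, -0.005, 0]
    - [0, 0, -0.005, 0]
    - [0, 0, -0.005, 0]
    - [0, 0, -0.005, 0]
    - [0, 0, -0.005, 0]
    - [0, 0, -0.005, 0]
  claw: 1

```text
time: 3.7
tool_pos: [0.5486, 0.0467, 0.113]
ee_rot: [3.141, -0.0, -3.111]
wrist_force: [-0.6, -0.8, 0.6]
width: 0.0443
finger_force: 0.0
```

Emit:
arm_command:
  targets:
    - [0, 0, 0, 0]
    - [0, 0, 0, 0]
    - [0, 0, 0, 0]
    - [0, 0, 0, 0]
    - [0, 0, 0, 0]
    - [0, 0, 0, 0]

```text
time: 4.2
tool_pos: [0.5486, 0.0467, 0.113]
ee_rot: [3.142, 0.0, -3.111]
wrist_force: [-1.5, -0.0, -0.2]
width: 0.0154
finger_force: 30.0
```

Emit:
arm_command:
  targets:
    - [0.006, 0, 0.02, 0]
    - [0.015, 0, 0.05, 0]
    - [0.03, 0, 0.09, 0]
    - [0.045, 0, 0.13, 0]
    - [0.06, 0, 0.18, 0]
    - [0.07, 0, 0.23, 0]
    - [0.07, 0, 0.28, 0]
    - [0.07, 0, 0.32, 0]

```text
time: 4.87
tool_pos: [0.5842, 0.0467, 0.2757]
ee_rot: [3.142, 0.002, -3.111]
wrist_force: [0.3, -0.0, -0.3]
width: 0.0154
finger_force: 30.0
```

Emit:
arm_command:
  targets:
    - [0, 0, 0.02, 0]
    - [0, 0, 0.02, 0]

```text
time: 5.03
tool_pos: [0.5847, 0.0467, 0.2867]
ee_rot: [-3.141, 0.006, -3.111]
wrist_force: [0.6, 0.5, 0.0]
width: 0.0151
finger_force: 30.0
```

```bash
python3 - <<'E'
from h import *
a=snap('side','s2');b=snap('top','t2')
print(robot.get_obs()['tool_pos'])
c=np.hstack([cv2.resize(a[40:240,200:340],None,fx=2.8,fy=2.8),cv2.resize(b[50:250,150:290],None,fx=2.8,fy=2.8)])
cv2.imwrite('pics/c2.png',c[:,:,::-1])
E
```

```text
[0.58345785 0.04673012 0.28245918]
```

View pics/c2.png

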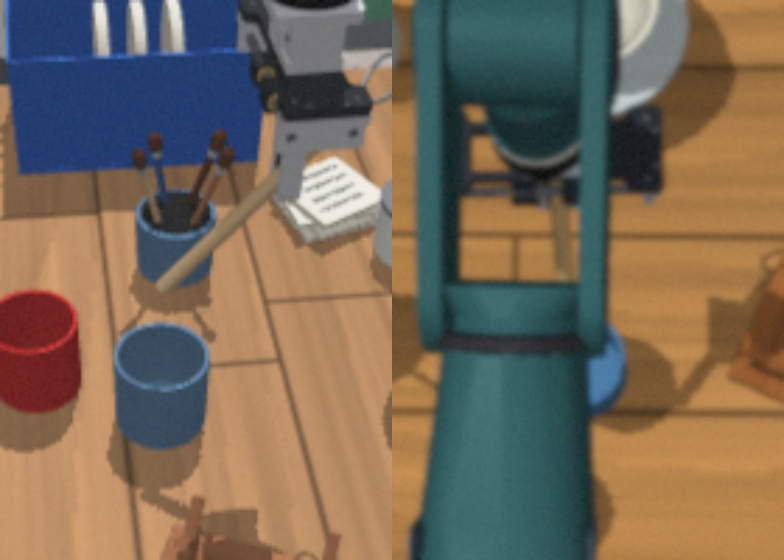

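The tool is out of the pot and the pot is standing in place. The foot end is at side px (258,142). I'll measure the grip-to-foot distance and the tilt.

```bash
python3 - <<'E'
from h import *
g=np.array([.584,.0467,.284+.019])
def aty(u,y):
    o,d=ray('side',*u);return o+d*(y-o[1])/d[1]
# handle axis points in side picture: foot end centre, and a point near the pads
for u in((200+163/2.8,40+284/2.8),(200+265/2.8,40+190/2.8)):
    p=aty(u,.044);v=g-p;print(p,np.linalg.norm(v),np.degrees(np.arctan2(v[0],v[2])))
print(proj('side',g))
E
```

```text
[0.47804912 0.044      0.18849722] 0.1560248814045841 42.778479704145276
[0.5678781  0.044      0.29110455] 0.020216511858548183 53.57845303825725
[301.30820927 102.83374296]
```

Emit:
arm_command:
  targets:
    - [-0.0626, -0.47, 0, -0.219]
    - [-0.0626, -0.47, 0, -0.219]
    - [-0.0626, -0.47, 0, -0.219]
    - [-0.0626, -0.47, 0, -0.219]
    - [-0.0626, -0.47, 0, -0.219]
    - [-0.0626, -0.47, 0, -0.219]
    - [-0.0626, -0.47, 0, -0.219]
    - [-0.0626, -0.47, 0, -0.219]

```text
time: 5.8
tool_pos: [0.5511, -0.1895, 0.2802]
ee_rot: [3.141, -0.005, 2.71]
wrist_force: [0.3, 0.4, -0.9]
width: 0.0156
finger_force: 30.0
```

Emit:
arm_command:
  targets:
    - [0, 0, 0, 0]
    - [0, 0, 0, 0]
    - [0, 0, 0, 0]

```text
time: 6.05
tool_pos: [0.5524, -0.1868, 0.2827]
ee_rot: [3.141, -0.001, 2.715]
wrist_force: [-0.1, -0.0, -1.1]
width: 0.0153
finger_force: 30.0
```

Emit:
arm_command:
  targets:
    - [0, 0, -0.05, 0]
    - [0, 0, -0.1, 0]
    - [0, 0, -0.15, 0]
    - [0, 0, -0.2, 0]
    - [0, 0, -0.24, 0]
    - [0, 0, -0.26, 0]
    - [0, 0, -0.26, 0]
    - [0, 0, -0.26, 0]

```text
time: 6.72
tool_pos: [0.5525, -0.1876, 0.1533]
ee_rot: [3.141, -0.0, 2.714]
wrist_force: [-0.4, -0.8, -0.7]
width: 0.0154
finger_force: 30.0
```

```bash
python3 - <<'E'
from h import *
a=snap('side','s3');b=snap('top','t3')
print(robot.get_obs()['tool_pos'])
c=np.hstack([cv2.resize(a[150:290,210:350],None,fx=2.8,fy=2.8),cv2.resize(b[90:230,230:370],None,fx=2.8,fy=2.8)])
cv2.imwrite('pics/c3.png',c[:,:,::-1])
E
```

```text
[ 0.55337343 -0.18837466  0.15518308]
```

View pics/c3.png

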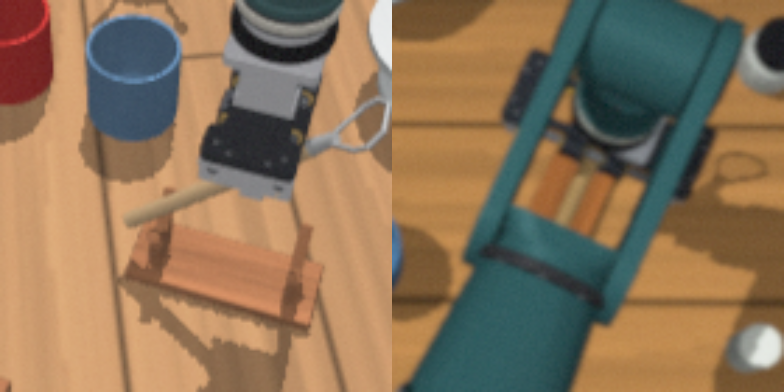

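The handle lies above the rest, aligned with its long axis, with the foot end at side px (258,228). I'll lower slowly so the near notch pivots it level.

Emit:
arm_command:
  targets:
    - [0, 0, -0.012, 0]
    - [0, 0, -0.024, 0]
    - [0, 0, -0.036, 0]
    - [0, 0, -0.048, 0]
    - [0, 0, -0.06, 0]
    - [0, 0, -0.07, 0]
    - [0, 0, -0.08, 0]
    - [0, 0, -0.088, 0]

```text
time: 7.48
tool_pos: [0.5524, -0.188, 0.1085]
ee_rot: [3.141, -0.0, 2.713]
wrist_force: [0.7, 1.8, 1.7]
width: 0.0152
finger_force: 30.0
```

Emit:
arm_command:
  targets:
    - [0, 0, -0.01, 0]
    - [0, 0, -0.02, 0]
    - [0, 0, -0.02, 0]
    - [0, 0, -0.02, 0]

```text
time: 7.82
tool_pos: [0.5515, -0.1878, 0.0981]
ee_rot: [3.141, -0.003, 2.713]
wrist_force: [-0.3, 2.5, 0.2]
width: 0.0154
finger_force: 30.0
```

```bash
python3 - <<'E'
from h import *
a=snap('side','s4');b=snap('top','t4')
o=robot.get_obs();print(o['tool_pos'],o['wrist_force'],o['wrist_torque'])
c=np.hstack([cv2.resize(a[170:280,230:340],None,fx=3.6,fy=3.6),cv2.resize(b[90:200,245:355],None,fx=3.6,fy=3.6)])
cv2.imwrite('pics/c4.png',c[:,:,::-1])
E
```

```text
[ 0.55148819 -0.18784699  0.09833308] [-1.14794093  2.51487107 -0.03938151] [ 0.63921872  0.2414145  -0.17320753]
```

View pics/c4.png

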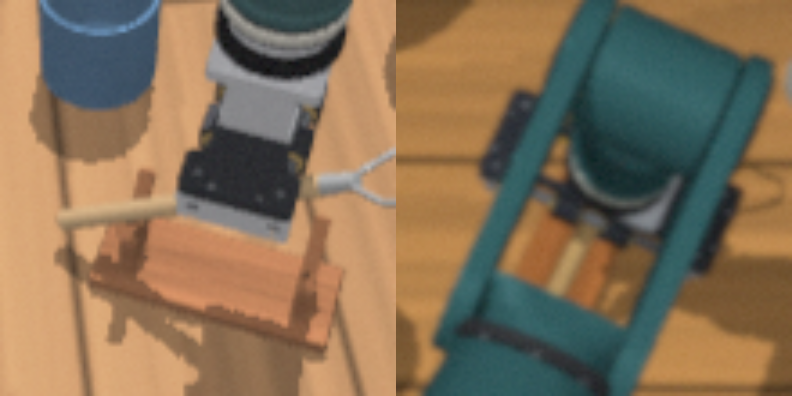

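The handle rests in the near notch and is pivoting towards level; the foot end is at side px (247,231). I'll continue down.

Emit:
arm_command:
  targets:
    - [0, 0.003, -0.012, 0]
    - [-0.002, 0.004, -0.024, 0]
    - [-0.004, 0.005, -0.036, 0]
    - [-0.006, 0.006, -0.048, 0]
    - [-0.008, 0.007, -0.06, 0]
    - [-0.01, 0.008, -0.07, 0]
    - [-0.012, 0.009, -0.08, 0]
    - [-0.013, 0.01, -0.09, 0]

```text
time: 8.58
tool_pos: [0.5459, -0.1834, 0.0537]
ee_rot: [-3.142, 0.001, 2.713]
wrist_force: [1.8, 0.0, 1.7]
width: 0.0154
finger_force: 30.0
```

Emit:
arm_command:
  targets:
    - [0, 0, -0.004, 0]
    - [0, 0, -0.008, 0]
    - [0, 0, -0.01, 0]
    - [0, 0, -0.01, 0]

```text
time: 8.92
tool_pos: [0.5459, -0.1834, 0.049]
ee_rot: [-3.142, 0.0, 2.713]
wrist_force: [1.3, -0.1, 1.0]
width: 0.015
finger_force: 30.0
```

Emit:
arm_command:
  targets:
    - [0, 0, -0.003, 0]
    - [0, 0, -0.006, 0]
    - [0, 0, -0.006, 0]

```text
time: 9.17
tool_pos: [0.5458, -0.1833, 0.0459]
ee_rot: [3.142, 0.0, 2.713]
wrist_force: [2.4, 0.2, 3.1]
width: 0.0155
finger_force: 30.0
```

Emit:
arm_command:
  targets:
    - [0, 0, -0.003, 0]
    - [0, 0, -0.006, 0]
    - [0, 0, -0.006, 0]

```text
time: 9.42
tool_pos: [0.5457, -0.1832, 0.0427]
ee_rot: [3.141, -0.0, 2.713]
wrist_force: [3.0, -0.2, 2.1]
width: 0.0153
finger_force: 30.0
```

Emit:
arm_command:
  targets:
    - [0, 0, -0.002, 0]
    - [0, 0, -0.004, 0]
    - [0, 0, -0.004, 0]

```text
time: 9.67
tool_pos: [0.5457, -0.1832, 0.0408]
ee_rot: [3.141, -0.0, 2.713]
wrist_force: [2.6, 0.4, 2.4]
width: 0.0152
finger_force: 30.0
```

```bash
python3 - <<'E'
from h import *
a=snap('side','s5');b=snap('top','t5')
o=robot.get_obs();print(o['tool_pos'],o['wrist_force'],o['wrist_torque'])
c=np.hstack([cv2.resize(a[180:270,230:350],None,fx=3.3,fy=3.3),cv2.resize(b[100:190,245:365],None,fx=3.3,fy=3.3)])
cv2.imwrite('pics/c5.png',c[:,:,::-1])
E
```

```text
[ 0.54571913 -0.18324177  0.04093856] [2.61861919 0.52327967 2.71777128] [ 0.10291792 -0.27122009 -0.03551558]
```

View pics/c5.png

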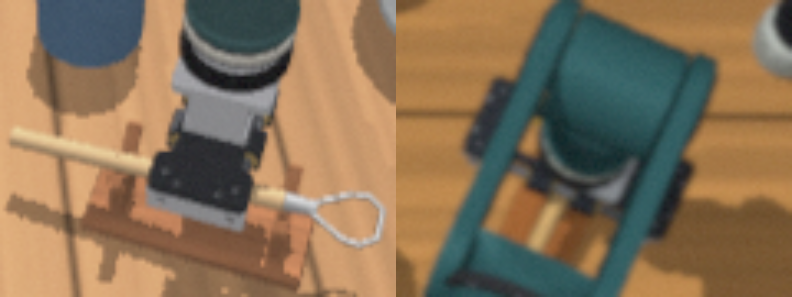

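The handle is nearly level between the uprights, with the foot end at side px (234,221) and the ferrule start at (316.4,240.6). I'll measure tilt and centring.

```bash
python3 - <<'E'
from h import *
th=np.radians(-24.5);ex=np.array([np.cos(th),np.sin(th),0]);ey=np.array([-ex[1],ex[0],0]);C=np.array([.539,-.182,0])
for nm,u in(('foot',(234.3,221.4)),('225',(316.2,240.4)),('250',(324.5,243.6))):
    o,d=ray('side',*u);p=o+d*(((C-o)@ey)/(d@ey));print(nm,'along',((p-C)@ex).round(4),'z',p[2].round(4))
E
```

```text
foot along -0.1558 z 0.0552
225 along 0.0643 z 0.0712
250 along 0.086 z 0.0673
```

Emit:
arm_command:
  targets:
    - [0.004, -0.002, 0, 0]
    - [0.008, -0.004, 0, 0]
    - [0.012, -0.006, 0, 0]
    - [0.0165, -0.0075, -0.002, 0]
    - [0.0165, -0.0075, -0.004, 0]
    - [0.0165, -0.0075, -0.004, 0]

```text
time: 10.27
tool_pos: [0.554, -0.1871, 0.0385]
ee_rot: [-3.142, -0.0, 2.713]
wrist_force: [-1.4, 1.3, 0.6]
width: 0.015
finger_force: 30.0
```

Emit:
arm_command:
  targets:
    - [0, 0, -0.002, 0]
    - [0, 0, -0.004, 0]
    - [0, 0, -0.004, 0]

```text
time: 10.52
tool_pos: [0.5542, -0.1871, 0.037]
ee_rot: [3.142, 0.001, 2.713]
wrist_force: [-1.0, 1.7, 2.0]
width: 0.0148
finger_force: 30.0
```

Emit:
arm_command:
  targets:
    - [0, 0, -0.002, 0]
    - [0, 0, -0.004, 0]
    - [0, 0, -0.004, 0]

```text
time: 10.77
tool_pos: [0.5545, -0.187, 0.0357]
ee_rot: [3.141, 0.001, 2.713]
wrist_force: [-0.8, 2.2, 3.5]
width: 0.0151
finger_force: 30.0
```

Emit:
arm_command:
  targets:
    - [0, 0, -0.002, 0]
    - [0, 0, -0.004, 0]
    - [0, 0, -0.004, 0]

```text
time: 11.02
tool_pos: [0.555, -0.1867, 0.035]
ee_rot: [3.14, 0.002, 2.714]
wrist_force: [-1.4, 3.9, 8.4]
width: 0.0149
finger_force: 30.0
```

```bash
python3 - <<'E'
from h import *
a=snap('side','s6')
o=robot.get_obs();print(o['tool_pos'],o['wrist_force'],o['wrist_torque'])
c=cv2.resize(a[190:265,235:360],None,fx=6,fy=6,interpolation=2)
cv2.imwrite('pics/c6.png',c[:,:,::-1])
E
```

```text
[ 0.55497997 -0.18666526  0.03496774] [-1.81919674  3.03235403  7.78516289] [ 0.73109226  0.44438386 -0.00313135]
```

View pics/c6.png

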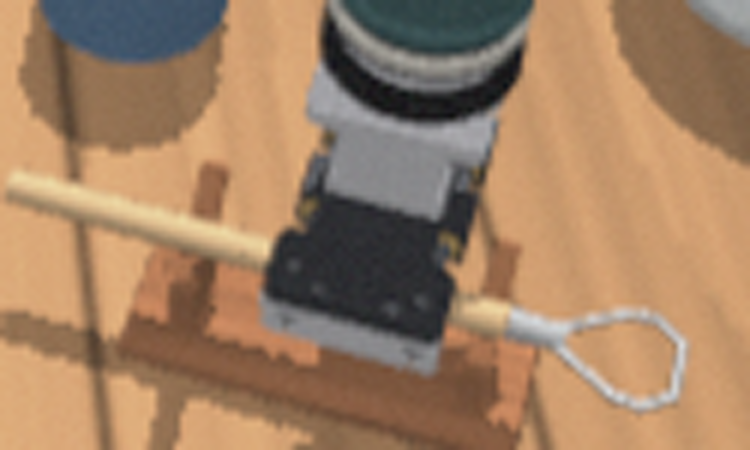

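The handle now lies over both uprights and the vertical force has risen to 8 N, so it is seated. The foot is at side px (236.7,221.2), the ferrule start at (319.2,243) and the ferrule end at (328.7,245.3).

```bash
python3 - <<'E'
from h import *
th=np.radians(-24.5);ex=np.array([np.cos(th),np.sin(th),0]);ey=np.array([-ex[1],ex[0],0]);C=np.array([.539,-.182,0])
for nm,u in(('foot',(236.7,221.2)),('225',(319.2,243)),('250',(328.7,245.3)),('tip',(235+685/6,190+360/6))):
    o,d=ray('side',*u);p=o+d*(((C-o)@ey)/(d@ey));print(nm,'along',((p-C)@ex).round(4),'z',p[2].round(4))
E
```

```text
foot along -0.1488 z 0.0592
225 along 0.0731 z 0.0635
250 along 0.0971 z 0.0649
tip along 0.1475 z 0.0689
```

Emit:
arm_command:
  targets:
    - [0, 0, -0.001, 0]
    - [0, 0, -0.002, 0]
    - [0, 0, -0.002, 0]
    - [0, 0, -0.002, 0]

```text
time: 11.4
tool_pos: [0.5552, -0.1865, 0.0347]
ee_rot: [3.14, 0.003, 2.714]
wrist_force: [-2.8, 4.8, 11.4]
width: 0.015
finger_force: 30.0
```

Emit:
arm_command:
  targets:
    - [0, 0, 0.002, 0]
    - [0, 0, 0.002, 0]
    - [0, 0, 0.002, 0]

```text
time: 11.65
tool_pos: [0.5551, -0.1865, 0.0348]
ee_rot: [3.14, 0.002, 2.714]
wrist_force: [-0.4, 3.7, 6.7]
width: 0.0148
finger_force: 30.0
```

Emit:
arm_command:
  targets:
    - [0, 0, 0, 0]
    - [0, 0, 0, 0]
    - [0, 0, 0, 0]
    - [0, 0, 0, 0]
    - [0, 0, 0, 0]
    - [0, 0, 0, 0]
    - [0, 0, 0, 0]
    - [0, 0, 0, 0]
  claw: 0.4

```text
time: 12.32
tool_pos: [0.5539, -0.1871, 0.0328]
ee_rot: [-3.142, -0.0, 2.713]
wrist_force: [0.2, -0.4, -0.3]
width: 0.0563
finger_force: 0.0
```

Emit:
arm_command:
  targets:
    - [0, 0, 0.02, 0]
    - [0, 0, 0.05, 0]
    - [0, 0, 0.1, 0]
    - [0, 0, 0.16, 0]
    - [0, 0, 0.22, 0]
    - [0, 0, 0.28, 0]
    - [0, 0, 0.34, 0]
    - [0, 0, 0.4, 0]

```text
time: 12.98
tool_pos: [0.5538, -0.1869, 0.2356]
ee_rot: [3.142, 0.001, 2.713]
wrist_force: [1.4, -0.7, -0.2]
width: 0.0562
finger_force: 0.0
```

Emit:
arm_command:
  targets:
    - [-0.05, 0.05, 0.06, 0]
    - [-0.1, 0.1, 0.08, 0]
    - [-0.2, 0.2, 0.08, 0]
    - [-0.28, 0.28, 0.08, 0]
    - [-0.3, 0.3, 0.08, 0]
    - [-0.3, 0.3, 0.08, 0]

```text
time: 13.48
tool_pos: [0.401, -0.0344, 0.275]
ee_rot: [3.14, 0.002, 2.715]
wrist_force: [0.7, 0.3, 0.8]
width: 0.0563
finger_force: 0.0
```

```bash
python3 - <<'E'
from h import *
a=snap('side','s7');b=snap('top','t7')
o=robot.get_obs();print(o['tool_pos'],o['wrist_force'],o['width'],o['time'])
c=np.hstack([cv2.resize(a[110:290,210:350],None,fx=2.8,fy=2.8),cv2.resize(b[90:270,230:370],None,fx=2.8,fy=2.8)])
cv2.imwrite('pics/c7.png',c[:,:,::-1])
E
```

```text
[ 0.40257877 -0.03538896  0.27512359] [ 1.34058638 -0.13461681  0.34462798] 0.05672442886743369 13.5833
```

View pics/c7.png

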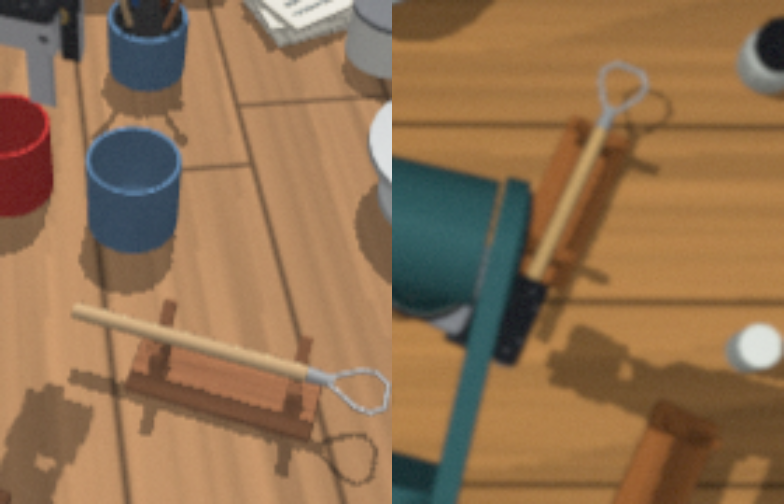

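The tool lies in both notches, with the foot at side px (237,221) and the ferrule start at (320,244), just as when it was seated. The pot, jars and post are standing and the gripper is clear, so I'm handing in.

```bash
python3 -c "
from h import *
print(robot.close_job())"
```

```text
the job is handed in; nothing more can be done
None
```

The loop tool lies level, to about 1°, in both notches of the left-hand rest, with its middle within about 2 mm of midway; it was released only once seated, nothing else in view moved, and the job was handed in at 13.6 s — but I viewed 11 pictures, one over the limit of 10.

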